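# Hook a spring rule on a clamped block, draw it back into its cradle and lock it

## Robot

A 7-joint arm with a two-finger parallel gripper is mounted at the origin on the work surface. World frame = base frame: x ahead of the robot, y to its left, z up, the work surface at z = 0. Lengths are in m, angles in degrees, forces in N, time in s.
With the tool pointing down it reaches from about 0.375 to 0.925 m from the base axis. Payload 3.1 kg.
Tool frame: the origin (TCP) lies midway between the tips of the shut fingers; the grasp point (between the pads) lies 19 mm behind it; z points along the fingers, y is the direction in which the jaws open and shut (so a half turn about z gives the same grasp; the last joint's range is limited). The gripper opens to 85 mm and grips with 20 to 120 N. Pads are 22 mm wide; open, the fingers measure 114 mm over their backs; the gripper's body (76 mm by 85 mm) begins 54 mm behind the grasp point. The pads swing forward as they close: fully open they stand 13 mm farther back than shut.
Start: joints at [-71.035, 21.939, 2.515, 91.553, -1.026, 66.532, -2.859], TCP at [0.27, 0.591, 0.231] pointing down, gripper open.
Joint ranges: [-149.38, 149.38], [-23.57, 123.04], [-84.95, 90], [0, 143.3], [-89.99, 269.99], [3.08, 112.72], [-163.45, 163.45]. Speed limits (degrees/s): [159.86, 159.86, 180, 180, 180, 180, 180].

## Interface

Orientations are given as a 3x3 rotation matrix whose columns are the frame's x, y, z axes.
In Python, from cell import sense, vision, workorder, finder gives the robot as it stands.
- The arm moves only by the tool arm_command, never from a script. Its argument "moves" is text: rows parted by semicolons, each of 7 numbers parted by spaces: the turn, a rotation vector about the tool's x, y, z in rad, then the shift along the tool's x, y, z in m, then the finger opening in m, from 0 to 0.0854. A call has 1 to 20 rows; each row is the pose to reach, as a shift and turn from the pose commanded when the call began, along the tool's axes at that moment; what a row does not reach only later rows make up. A row lasts 1/12 s, in which the tool goes at most 41.7 mm and 7.16 degrees, less where a joint would pass 70% of its speed; a pose out of reach is approached as far as the arm can. A call with a gripper value outside its range is refused whole. The fingers move at their own pace and stop on an object; "squeeze" is the grip in N (left out, the last holds). Time passes only in rows, so rows that repeat a pose let the fingers close. It gives the time, the measured TCP pose, the force and the opening at its end, in the units of the state.
- sense(): the state, without advancing time (a new reading comes with each control period).
- vision.capture(name): name is "scene" or "top" or "wrist"; returns the picture (480x640x3 uint8, red, green, blue); there is no depth.
- vision.camera_info(name): a dict with "intrinsics" (3x3 intrinsics, pixels), "T" (4x4, takes a point from camera to world coordinates). Camera axes: x right, y down, z forward; pixel columns grow to the right and rows downward; lengths in m; the calibration is good to about 2 mm. A picture is of the moment at which its call begins: read the wrist's pose just before it. camera_info takes no time and is no camera call; for the wrist camera it gives the pose at the moment of the call.
- workorder.job_done(): hands the job in, once; it reports no verdict.
Trained networks look in the newest picture that a camera, given by its name, has taken for a name from the list of things; names that differ only in an ending like _2 or _b are one class to them, and where a whole thing is asked for, a point or a joint stands for the part that bears it (a point fixed in the world has none). Each returns a list of dicts, best first, with "confidence" (0 to 1); they miss things now and then, are a little off and sometimes report something else, mostly with a low value. They report only what shows in the picture. A call takes as long as a camera call.
- finder.spot_in(query, camera): "uv" ([column, row] in pixels, amid what is visible of it).
- finder.trace(query, camera): "pixels" (480x640 bool, what is visible of it) and "uv" ([column, row] in pixels, amid what is visible of it).
The state is a dict: "clock": time; "joint_positions": joint angles; "qvel": joint speeds; "joint_efforts": joint torques, N m; "position": TCP position; "orientation": TCP orientation; "ft_force": force on the tool from outside, world axes, zero at the start; "torque": the same for the moment, N m; "finger_gap": opening from 0.0 (shut) to 1.0 (fully open).
Only numpy, scipy, OpenCV 4.12 (cv2) and the standard library are available. Lean on these libraries where they do the work, as an engineer would, in place of code of your own. Each camera call takes 0.05 s, during which the arm holds its last target.

## Task

Pick up the grey retractable rule, drop its hook into the gap behind the far edge of the clamped aluminium block, and draw the rule's body back against its spring until you can set it down in the black cradle behind its front lip. Let go of it there, then press the lock button on its top fully down, leaving the hook bearing on the block's edge. Be gentle with the block and the cradle, and leave the other things where they are.

Things in the scene. Friction and masses are not known exactly. Their poses are not given: they have to be found in the camera images.
- rule: Retractable rule, 0.37 kg, loose, standing on the table: grey plastic sleeve 130 x 28 x 44 mm (its x, y, z) with a dark rubber inlay. Origin: centre of the sleeve's underside; z up, x lengthwise to the hook. From the front face (x = 65 mm) comes a flat steel tongue 18 mm wide, its underside 28 mm and top 31 mm above the sleeve's underside, ending in a down-turned hook.
- grip (a point): Point in the middle of the sleeve, 32 mm above its underside: grip here, across the 28 mm width. When seated, fingertips must stay 8 mm above the sleeve's underside to clear the cradle's side guides.
- tongue (a joint): How far the tongue is drawn out of the sleeve (m): 0 at rest, when the hook's inner face is 50 mm ahead of the sleeve's front face; at most 0.105. A spring pulls it home with 2.5 N at 0 and 25 N/m more (4.5 N at 0.08). At 0 it cannot be pushed in further.
- hook (a point): Lower edge of the hook's inner face (facing the sleeve), mid-width; 115 mm ahead of the rule's origin and 5 mm above it with the tongue home, 23 mm below the tongue's underside. The hook is a plate 24 mm wide, 4 mm thick: its outer face is 4 mm further on. Axes as the rule's.
- lock (a joint): The lock button (m): 0 up (unlocked); pressed down it moves 5 mm with 3 N of friction, then its brake shoe bears on the tongue. It stays where it is left. Locked from 0.004 on. Locked, it holds the tongue, so it must stay up until the rule is seated.
- lock_top (a point): Centre of the top of the lock button, a black block 20 x 16 mm standing 12 mm above the sleeve's top, 45 mm ahead of the rule's origin and 56 mm above it when up. Press it straight down.
- carrier: Fixed specimen carrier: dark steel base 144 x 100 x 8 mm (x = -58 to 86 mm) with side rails 20 mm high. Origin: on the table below the nominal far edge of the block; z up, x along the measuring line, from the cradle to that edge and on to the jaw. It holds the aluminium block under test, 30 mm long (x) and 60 mm wide, and a clamp jaw beyond it. Pushes over about 10 N would mar them.
- edge (a point): NOMINAL middle of the block's far top edge, on the carrier's x line, 31 mm above the table like the block's flat top. Ahead (+x) of the real edge: a gap 9 mm wide, 21 mm deep, then the dark steel jaw, 60 mm wide, top 50 mm above the table; it yields by 4 N/mm, at most 4 mm, and springs back. Block, gap and jaw together sit up to 22 mm either way along x from nominal: not reported, feel or look for it. The block stays put.
- cradle: Fixed cradle on the carrier's x line, same axes, on its -x side, 172 to 192 mm from origin to origin: plate 150 x 62 mm; rubber floor, sprung, its top 8 mm above the table, yielding 3.5 N/mm up to 6 mm; at the front (+x) end a steel lip 6 mm thick, 16 mm above the table; two side guides, 15 mm above the table, 34 mm apart inside, from x = -60 to 40 mm. Open at the back. Origin: centre of its underside.
- seat (a point): Point on the cradle's unloaded floor, 8 mm above the table, where the rule's origin lies when the sleeve stands in the cradle touching the lip (sunk about 1 mm), its x along the cradle's x. 4 mm ahead of the cradle's origin; the lip's inner face is 65 mm ahead of this point.
- coupon_tray: Bystander: white divided tray 90 x 150 x 30 mm. Origin under its centre.
- dish: Bystander: shallow glass dish, 90 mm across, 18 mm high. Origin under its centre.
- wash_bottle: Bystander: white bottle, 60 mm across, 150 mm high. Origin under its centre.
- driver: Bystander: screwdriver with a black handle, lying. Origin under its middle.
- coupon: Bystander: small steel block 50 x 30 x 12 mm beside the carrier. Origin under its centre.
- weight: Bystander: brass weight with a knob, 32 mm across, 42 mm high, beside the carrier. Origin under its centre.
- loupe: Bystander: black cylindrical loupe, 38 mm across, 36 mm high. Origin under its centre.

How it is judged (in metres and radians):
On the way, in this order (a step that is already met when the one before it is completed fails the run):
1. the hook is down in the gap behind the block's far edge, the tongue still less than 18 mm out (x of hook in the frame of carrier between -0.025 and 0.034 m and y of hook in the frame of carrier between -0.02 and 0.02 m and z of hook in the frame of carrier below 0.028 m and value of joint tongue below 0.018 m), for 0.1 s.
2. hooked on the edge, the body has been drawn back so that the tongue is over 25 mm out and pulls on the block (x of hook in the frame of carrier between -0.025 and 0.034 m and y of hook in the frame of carrier between -0.02 and 0.02 m and z of hook in the frame of carrier below 0.028 m and contact force between rule and carrier above 0.5 N and value of joint tongue above 0.025 m), for 0.1 s.
3. the rule sits in the cradle behind the lip, let go, the hook still on the edge, the lock still up (all of step 2 and x of rule in the frame of seat between -0.006 and 0.004 m and y of rule in the frame of seat between -0.006 and 0.006 m and z of rule in the frame of seat below 0.003 m and angle between rule's own z axis and vertical below 0.06 rad and value of joint lock below 0.003 m and contact force between the fingers and rule below 0.1 N), for 0.1 s.
At the end, for the whole second after the job is handed in: Rule at rest in the cradle at the lip (origin within 6 mm of the seat along and across, under 3 mm above it, tilt under 0.06 rad), tongue over 25 mm out, hook tip over 3 mm below the block's top in the gap, bearing on the edge with over 0.5 N, lock pressed past 4 mm (all of step 2 and x of rule in the frame of seat between -0.006 and 0.004 m and y of rule in the frame of seat between -0.006 and 0.006 m and z of rule in the frame of seat below 0.003 m and angle between rule's own z axis and vertical below 0.06 rad and value of joint lock above 0.004 m and linear speed of rule below 0.01 m/s); the robot touches nothing.
It fails at once if the rule is pressed, pushed or pulled against the carrier, block or jaw with more than 12 N (contact force between rule and carrier above 12 N).
It fails at once if the rule is set down or pressed on the cradle with more than 30 N (contact force between rule and cradle above 30 N).
It fails at once if the robot pushes on the carrier or the cradle with more than 15 N (contact force between any of the arm, the fingers and carrier above 15 N or contact force between any of the arm, the fingers and cradle above 15 N).
It fails at once if a bystander is moved by more than 30 mm (distance of any of coupon_tray, dish, wash_bottle, driver, coupon, weight, loupe from where it was at the start of the episode above 0.03 m).
It also fails if it takes over 50 s, if anything falls off the work surface, if the arm or the gripper's body presses on something with over 40 N, if the wrist force passes 120 N, or if a joint passes its speed limit or range.

## Working session

There is one attempt and no reset: what is moved stays moved. The work goes in short steps, Python scripts to look and compute and a tool call to move; the robot and the scene stay as the last step left them, time stands still between calls to the robot, and variables do not carry over. Pictures are saved under pics/ and viewed, and the job is handed in when it is done.

Besides the shell and the picture viewer there is one more tool, called as name(argument=value, ...), one argument or row to a line, values as JSON. arm_command: Moves the arm, as the interface text tells. Its arguments: {"type":"object","properties":{"moves":{"type":"string"},"squeeze":{"type":"number"}},"required":["moves"]}

```bash
ls; mkdir -p pics; cat > h.py <<'E'
import numpy as np, cv2
from cell import sense, vision, workorder, finder
def snap(cam,fn):
    im=vision.capture(cam); cv2.imwrite('pics/'+fn,im[:,:,::-1]); return im
def ray(cam,uv,z,info=None):
    i=info or vision.camera_info(cam); K=np.array(i['intrinsics']);T=np.array(i['T'])
    d=T[:3,:3]@np.linalg.inv(K)@np.array([uv[0],uv[1],1.]); o=T[:3,3]
    return o+d*(z-o[2])/d[2]
def proj(cam,p,info=None):
    i=info or vision.camera_info(cam); K=np.array(i['intrinsics']);T=np.array(i['T'])
    c=np.linalg.inv(T)@np.append(p,1); q=K@c[:3]; return q[:2]/q[2]
E
python3 - <<'E'
from h import *
s=sense()
for k,v in s.items(): print(k,np.round(v,4).tolist())
for c in ['top','scene','wrist']:
    snap(c,c+'0.png'); i=vision.camera_info(c); print(c,np.round(i['T'],3).tolist(),np.round(i['intrinsics'],1).tolist())
for n in ['rule','carrier','cradle','lock','hook']:
  for c in ['top','scene']:
    r=finder.trace(n,c)
    print(n,c,[(np.round(x['confidence'],2),np.round(x['uv'],1).tolist(),int(x['pixels'].sum())) for x in r[:3]])
E
```

```text
pics
clock 0.0
joint_positions [-71.0351, 21.9933, 2.5113, 91.6485, -1.026, 66.5321, -2.861]
qvel [-0.019, 0.0414, -0.024, -0.0657, 0.0685, -0.0151, -0.1422]
joint_efforts [-0.0, -43.3455, 1.0243, -24.9509, 0.0106, 0.0112, -0.0]
position [0.2699, 0.5903, 0.2299]
orientation [[-0.9095, 0.4157, -0.001], [0.4157, 0.9095, -0.0025], [-0.0001, -0.0026, -1.0]]
ft_force [0.0432, -0.2419, 0.1653]
torque [0.0107, -0.0344, 0.0026]
finger_gap 1.0012
top [[-0.028, -0.995, 0.1, 0.427], [-1.0, 0.027, -0.008, 0.008], [0.005, -0.101, -0.995, 1.287], [0.0, 0.0, 0.0, 1.0]] [[545.3, 0.0, 321.9], [0.0, 545.3, 239.8], [0.0, 0.0, 1.0]]
scene [[0.093, 0.613, -0.785, 1.474], [0.996, -0.046, 0.082, -0.11], [0.014, -0.789, -0.614, 0.791], [0.0, 0.0, 0.0, 1.0]] [[462.3, 0.0, 327.7], [0.0, 462.3, 238.5], [0.0, 0.0, 1.0]]
wrist [[0.415, 0.873, 0.257, 0.204], [0.91, -0.398, -0.119, 0.619], [-0.002, 0.283, -0.959, 0.372], [0.0, 0.0, 0.0, 1.0]] [[348.8, 0.0, 318.8], [0.0, 348.8, 240.4], [0.0, 0.0, 1.0]]
rule top [(np.float64(0.78), [443.8, 239.5], 947)]
rule scene [(np.float64(0.81), [222.4, 258.0], 1227)]
carrier top [(np.float64(0.61), [195.2, 248.9], 2639)]
carrier scene [(np.float64(0.83), [440.2, 248.5], 1483)]
cradle top [(np.float64(0.6), [278.2, 258.1], 1663), (np.float64(0.19), [122.7, 242.9], 941), (np.float64(0.16), [196.1, 249.3], 2600)]
cradle scene [(np.float64(0.87), [370.0, 246.5], 922)]
lock top []
lock scene []
hook top [(np.float64(0.53), [405.2, 243.1], 189), (np.float64(0.21), [189.2, 296.6], 158)]
hook scene [(np.float64(0.43), [255.0, 252.6], 70)]
```

View pics/top0.png

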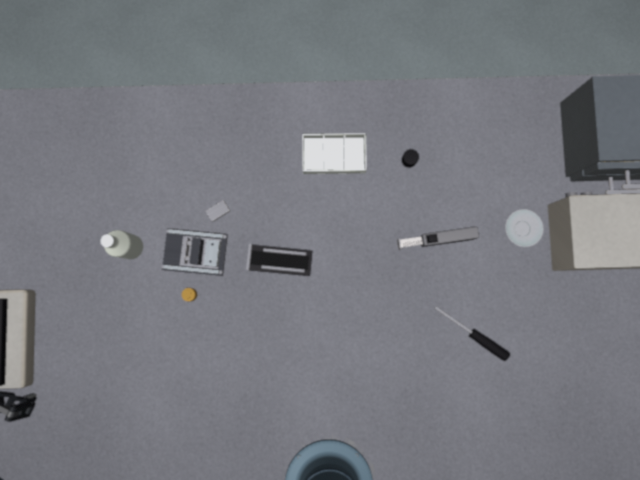

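View pics/scene0.png

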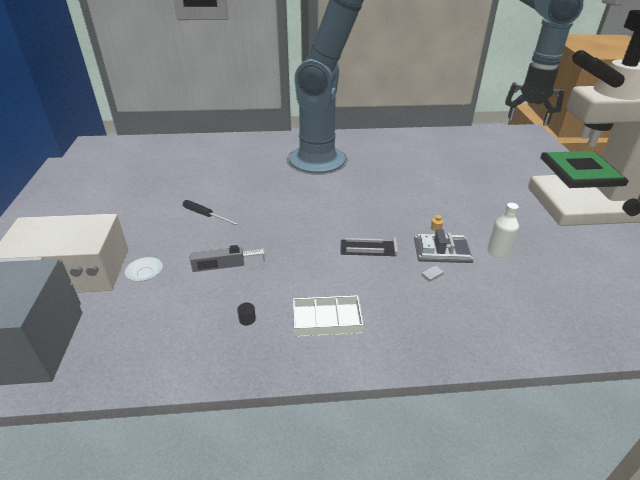

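View pics/wrist0.png

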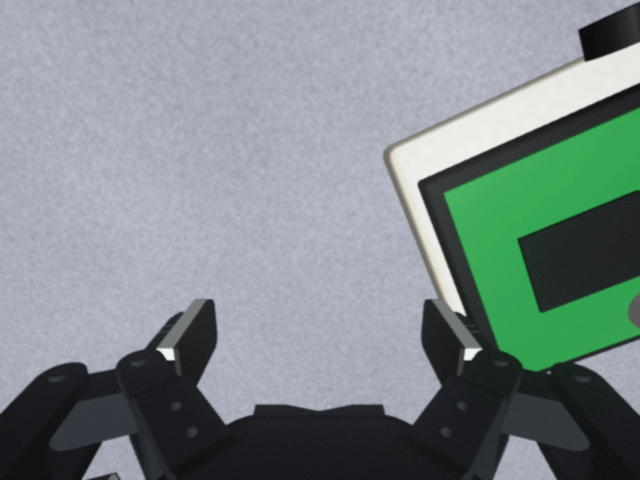

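Top view: carrier at left (195,250), cradle at (278,258), rule at (440,238) with hook toward the left (400,243); the wrist currently sees the microscope base.

```bash
python3 - <<'E'
from h import *
snap('top','top1.png');snap('scene','sc1.png')
for n,z in [('rule',.035),('carrier',.02),('cradle',.012),('wash_bottle',.15),('weight',.03),('coupon',.012),('loupe',.03),('coupon_tray',.03),('dish',.01)]:
  for c in ['top']:
    r=finder.trace(n,c)
    for x in r[:1]:
      m=x['pixels'].astype(np.uint8)
      rr=cv2.minAreaRect(cv2.findNonZero(m))
      b=[np.round(ray(c,p,z)[:2],4).tolist() for p in cv2.boxPoints(rr)]
      print(n,c,round(x['confidence'],2),np.round(ray(c,x['uv'],z),3),np.round(rr[2],1),b)
im=cv2.imread('pics/top1.png')
cv2.imwrite('pics/crop.png',cv2.resize(im[190:310,150:490],None,fx=2.35,fy=2.35,interpolation=cv2.INTER_CUBIC))
E
```

```text
rule top 0.76 [ 0.549 -0.282  0.035] 81.3 [[0.5545, -0.1731], [0.5783, -0.3612], [0.5469, -0.3642], [0.5232, -0.1766]]
carrier top 0.88 [0.543 0.291 0.02 ] 4.6 [[0.4932, 0.3742], [0.5939, 0.3663], [0.5781, 0.2198], [0.4776, 0.2288]]
cradle top 0.81 [0.51  0.109 0.012] 4.1 [[0.4873, 0.1794], [0.5523, 0.1738], [0.5373, 0.0223], [0.4723, 0.0286]]
wash_bottle top 0.66 [0.544 0.421 0.15 ] 20.0 [[0.5342, 0.4707], [0.5863, 0.4524], [0.5531, 0.3679], [0.5013, 0.3865]]
weight top 0.61 [0.434 0.307 0.03 ] 90.0 [[0.4535, 0.3267], [0.4525, 0.2901], [0.4206, 0.2902], [0.4216, 0.3268]]
loupe top 0.5 [ 0.746 -0.211  0.03 ] 90.0 [[0.7636, -0.194], [0.7625, -0.2341], [0.7193, -0.2322], [0.7204, -0.1922]]
coupon_tray top 0.82 [ 0.752 -0.032  0.03 ] 90.0 [[0.8083, 0.0384], [0.8044, -0.1128], [0.7082, -0.1094], [0.7121, 0.0407]]
dish top 0.93 [ 0.565 -0.479  0.01 ] 90.0 [[0.6195, -0.438], [0.6172, -0.5259], [0.5268, -0.5197], [0.5292, -0.4324]]
```

View pics/crop.png

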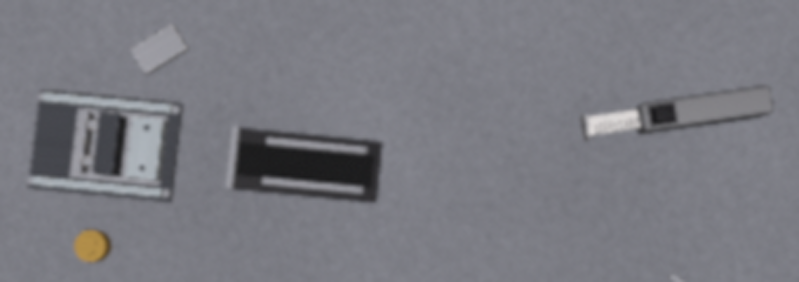

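```bash
cat >> h.py <<'E'
import json
from scipy.spatial.transform import Rotation as Ro
def Ryaw(a):  # tool x at azimuth a deg, z down
    a=np.radians(a); x=np.array([np.cos(a),np.sin(a),0]); z=np.array([0,0,-1.]); return np.stack([x,np.cross(z,x),z],1)
def rel(p0,a0,p1,a1):
    R=Ryaw(a0); w=Ro.from_matrix(R.T@Ryaw(a1)).as_rotvec(); d=R.T@(np.array(p1)-np.array(p0))
    return np.round(np.r_[w,d],4)
def st():
    s=sense(); R=np.array(s['orientation']); 
    print('t',round(s['clock'],2),'p',np.round(s['position'],4),'az',round(np.degrees(np.arctan2(R[1,0],R[0,0])),2),'tilt',np.round(R[:2,2],4),'f',np.round(s['ft_force'],2),'gap',np.round(s['finger_gap'],3),'j',np.round(s['joint_positions'],0)); return s
E
python3 - <<'E'
from h import *
print(rel((.27,.591,.231),155.44,(.52,.20,.25),84))
E
```

```text
[ 0.      0.      1.2469 -0.3899 -0.2517 -0.019 ]
```

arm_command(
  moves="0 0 1.2469 -0.39 -0.252 -0.019 0.0854;0 0 1.2469 -0.39 -0.252 -0.019 0.0854;0 0 1.2469 -0.39 -0.252 -0.019 0.0854;0 0 1.2469 -0.39 -0.252 -0.019 0.0854;0 0 1.2469 -0.39 -0.252 -0.019 0.0854;0 0 1.2469 -0.39 -0.252 -0.019 0.0854;0 0 1.2469 -0.39 -0.252 -0.019 0.0854;0 0 1.2469 -0.39 -0.252 -0.019 0.0854;0 0 1.2469 -0.39 -0.252 -0.019 0.0854;0 0 1.2469 -0.39 -0.252 -0.019 0.0854;0 0 1.2469 -0.39 -0.252 -0.019 0.0854;0 0 1.2469 -0.39 -0.252 -0.019 0.0854;0 0 1.2469 -0.39 -0.252 -0.019 0.0854;0 0 1.2469 -0.39 -0.252 -0.019 0.0854;0 0 1.2469 -0.39 -0.252 -0.019 0.0854",
)

```text
clock: 2.45
position: [0.519, 0.2022, 0.25]
orientation: [[0.101, 0.995, -0.001], [0.995, -0.101, 0.001], [0.001, -0.001, -1.0]]
ft_force: [0.3, -0.1, 0.2]
finger_gap: 1.001
```

```bash
python3 - <<'E'
from h import *
st(); i=vision.camera_info('wrist'); np.save('w1.npy',i,allow_pickle=True); snap('wrist','w1.png')
E
```

```text
t 2.45 p [0.519  0.2022 0.25  ] az 84.18 tilt [-0.0011  0.001 ] f [ 0.25 -0.06  0.22] gap 1.001 j [-48.  11.  26. 104.  -6.  66. -26.]
```

View pics/w1.png

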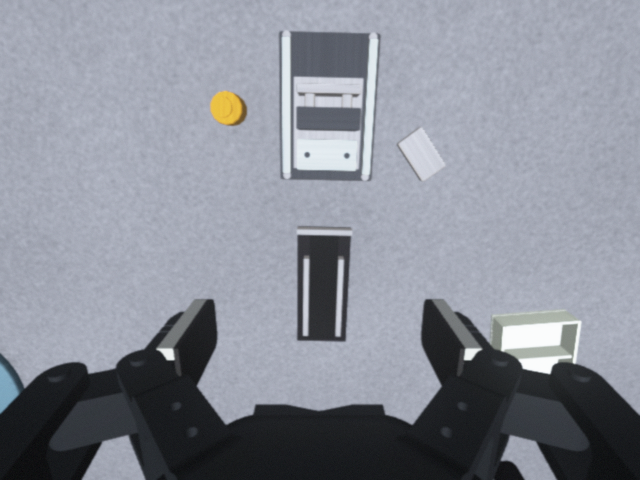

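```bash
python3 - <<'E'
import cv2
im=cv2.imread('pics/w1.png')
cv2.imwrite('pics/w1a.png',cv2.resize(im[20:190,260:400],None,fx=3.5,fy=3.5,interpolation=cv2.INTER_CUBIC))
cv2.imwrite('pics/w1b.png',cv2.resize(im[215:350,270:380],None,fx=4,fy=4,interpolation=cv2.INTER_CUBIC))
E
```

```text
(no output)
```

View pics/w1a.png

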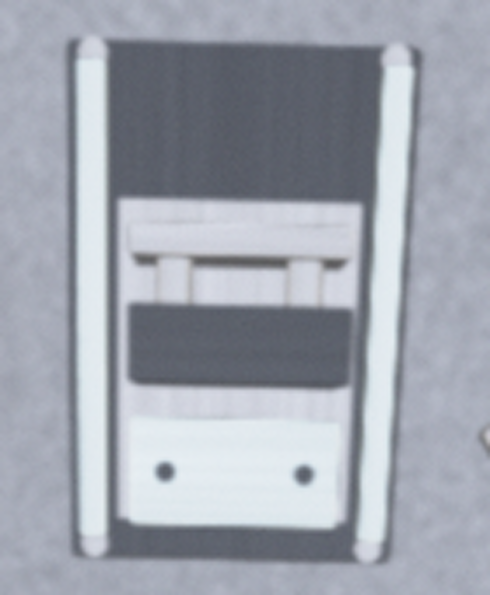

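View pics/w1b.png

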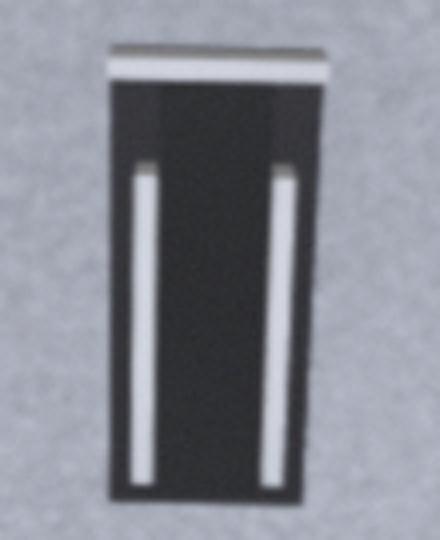

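```bash
python3 - <<'E'
from h import *
i=np.load('w1.npy',allow_pickle=True).item()
A=lambda c,r,z: ray('wrist',(260+c/3.5,20+r/3.5),z,i)
B=lambda c,r,z: ray('wrist',(270+c/4,215+r/4),z,i)
print('cam',i['T'][:3,3])
P=dict(base_fl=A(68,40,.008),base_fr=A(420,47,.008),base_nl=A(72,556,.008),base_nr=A(390,562,.008),
blk_fl=A(130,417,.031),blk_fr=A(338,422,.031),blk_nl=A(128,522,.031),blk_nr=A(342,526,.031),jawn_l=A(130,382,.05),jawn_r=A(350,386,.05),jawf_l=A(130,303,.05),jawf_r=A(352,310,.05),
lip_ol=B(110,47,.016),lip_or=B(327,50,.016),lip_il=B(108,80,.016),lip_ir=B(328,83,.016),
cr_nl=B(108,500,.006),cr_nr=B(303,503,.006),gl_f=B(157,172,.015),gl_n=B(153,484,.015),gr_f=B(273,176,.015),gr_n=B(260,487,.015))
for k,v in P.items(): print(k,np.round(v,4))
d=lambda a,b:P[b][:2]-P[a][:2]
for a,b in [('base_nl','base_fl'),('base_nr','base_fr'),('blk_fl','blk_fr'),('lip_il','lip_ir'),('gl_n','gl_f'),('gr_n','gr_f'),('base_nl','base_nr'),('cr_nl','cr_nr'),('jawn_l','jawn_r'),('blk_nl','blk_fl')]:
  v=d(a,b); print(a,b,round(np.linalg.norm(v),4),round(np.degrees(np.arctan2(v[1],v[0])),2))
E
```

```text
cam [0.52626062 0.27246947 0.39223256]
base_fl [0.4974 0.3755 0.008 ]
base_fr [0.5949 0.3638 0.008 ]
base_nl [0.4796 0.2339 0.008 ]
base_nr [0.5782 0.2221 0.008 ]
blk_fl [0.504  0.2734 0.031 ]
blk_fr [0.5627 0.2661 0.031 ]
blk_nl [0.4999 0.2443 0.031 ]
blk_nr [0.5618 0.2369 0.031 ]
jawn_l [0.5062 0.2823 0.05  ]
jawn_r [0.5646 0.2753 0.05  ]
jawf_l [0.5086 0.3019 0.05  ]
jawf_r [0.5665 0.2943 0.05  ]
lip_ol [0.4924 0.1805 0.016 ]
lip_or [0.5523 0.1736 0.016 ]
lip_il [0.4907 0.1711 0.016 ]
lip_ir [0.5519 0.164  0.016 ]
cr_nl [0.4735 0.032  0.006 ]
cr_nr [0.5345 0.0248 0.006 ]
gl_f [0.5013 0.1423 0.015 ]
gl_n [0.4891 0.0418 0.015 ]
gr_f [0.5342 0.1378 0.015 ]
gr_n [0.5216 0.0375 0.015 ]
base_nl base_fl 0.1427 82.87
base_nr base_fr 0.1427 83.27
blk_fl blk_fr 0.0592 -7.13
lip_il lip_ir 0.0616 -6.58
gl_n gl_f 0.1013 83.06
gr_n gr_f 0.1011 82.84
base_nl base_nr 0.0993 -6.86
cr_nl cr_nr 0.0615 -6.74
jawn_l jawn_r 0.0588 -6.8
blk_nl blk_fl 0.0294 82.06
```

The wrist view shows the block's bright top with far edge at about (297–357, 139), the dark jaw beyond it, and the cradle lip at (297–352, 235). Measured sizes agree (59 mm block, 9.2 mm gap, 101 mm guides). The line runs at azimuth 83.0°, and the block sits about 16 mm behind nominal. Next, the rule.

```bash
python3 - <<'E'
from h import *
print(rel((.52,.20,.25),84,(.557,-.33,.15),97))
E
```

```text
[ 0.      0.     -0.2269 -0.5232  0.0922  0.1   ]
```

arm_command(
  moves="0 0 -0.1 -0.523 0.092 0.03 0.0854;0 0 -0.227 -0.523 0.092 0.1 0.0854;0 0 -0.227 -0.523 0.092 0.1 0.0854;0 0 -0.227 -0.523 0.092 0.1 0.0854;0 0 -0.227 -0.523 0.092 0.1 0.0854;0 0 -0.227 -0.523 0.092 0.1 0.0854;0 0 -0.227 -0.523 0.092 0.1 0.0854;0 0 -0.227 -0.523 0.092 0.1 0.0854;0 0 -0.227 -0.523 0.092 0.1 0.0854;0 0 -0.227 -0.523 0.092 0.1 0.0854;0 0 -0.227 -0.523 0.092 0.1 0.0854;0 0 -0.227 -0.523 0.092 0.1 0.0854;0 0 -0.227 -0.523 0.092 0.1 0.0854;0 0 -0.227 -0.523 0.092 0.1 0.0854;0 0 -0.227 -0.523 0.092 0.1 0.0854;0 0 -0.227 -0.523 0.092 0.1 0.0854;0 0 -0.227 -0.523 0.092 0.1 0.0854;0 0 -0.227 -0.523 0.092 0.1 0.0854",
)

```text
clock: 4.0
position: [0.5586, -0.3263, 0.1503]
orientation: [[-0.127, 0.992, 0.001], [0.992, 0.127, 0.002], [0.002, 0.001, -1.0]]
ft_force: [-0.6, -0.8, -0.0]
finger_gap: 0.998
```

```bash
python3 - <<'E'
from h import *
st(); i=vision.camera_info('wrist'); np.save('w2.npy',i,allow_pickle=True); snap('wrist','w2.png')
E
```

```text
t 4.0 p [ 0.5586 -0.3263  0.1503] az 97.29 tilt [0.0007 0.002 ] f [-0.6  -0.84 -0.01] gap 0.998 j [ -1.  30.  36.  97. -20.  59.  49.]
```

View pics/w2.png

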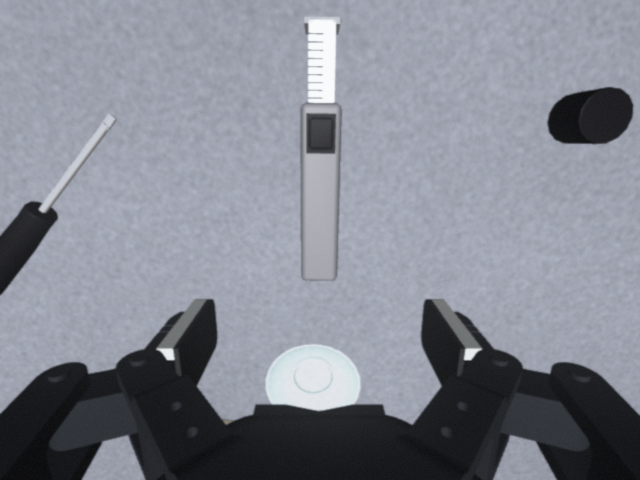

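```bash
python3 - <<'E'
import cv2
im=cv2.imread('pics/w2.png')
cv2.imwrite('pics/w2a.png',cv2.resize(im[5:165,280:365],None,fx=3.7,fy=3.7,interpolation=cv2.INTER_CUBIC))
cv2.imwrite('pics/w2b.png',cv2.resize(im[150:295,280:365],None,fx=4,fy=4,interpolation=cv2.INTER_CUBIC))
E
```

```text
(no output)
```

View pics/w2a.png

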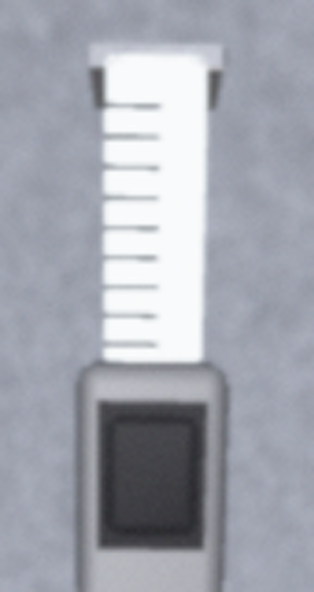

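View pics/w2b.png

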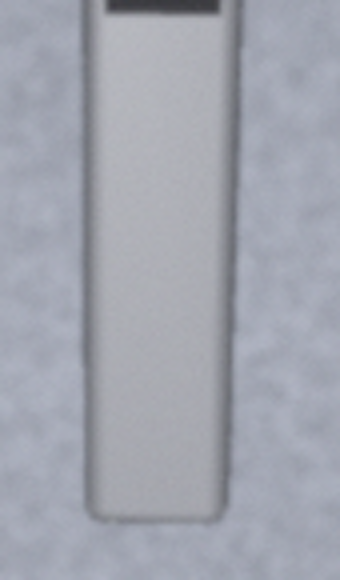

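```bash
python3 - <<'E'
from h import *
i=np.load('w2.npy',allow_pickle=True).item()
A=lambda c,r,z: ray('wrist',(280+c/3.7,5+r/3.7),z,i)
B=lambda c,r,z: ray('wrist',(280+c/4,150+r/4),z,i)
re=B(159,520,.042); fr=A(152,365,.042); 
bl=A(97,405,.044),A(208,405,.044),A(208,547,.044),A(97,547,.044)
print('cam',i['T'][:3,3]); print(re,fr,np.linalg.norm(fr-re),np.degrees(np.arctan2(*(fr-re)[1::-1])))
print(B(90,480,.04),B(228,480,.04),A(78,420,.04),A(226,420,.04))
print('lockframe',np.mean(bl,0)); print('hook in',A(90,68,.031),A(222,68,.031))
u=(fr-re)[:2]/np.linalg.norm((fr-re)[:2]);print('origin from mid',(re+fr)/2,'from lock',np.mean(bl,0)[:2]-.045*u)
E
```

```text
cam [ 0.54906392 -0.25635678  0.29258118]
[ 0.5632839  -0.36078198  0.042     ] [ 0.54784617 -0.2340618   0.042     ] 0.1276570657988787 96.94585233630423
[ 0.54908844 -0.35503679  0.04      ] [ 0.57557313 -0.35164624  0.04      ] [ 0.53548266 -0.24505573  0.04      ] [ 0.56264344 -0.24157513  0.04      ]
lockframe [ 0.55043556 -0.25336349  0.044     ]
hook in [ 0.53041136 -0.1853126   0.031     ] [ 0.55380259 -0.1823135   0.031     ]
origin from mid [ 0.55556504 -0.29742189  0.042     ] from lock [ 0.55587747 -0.29803323]
```

arm_command(
  moves="0 0 0 0.032 0.003 0.03 0.0854;0 0 0 0.032 0.003 0.07 0.0854;0 0 0 0.032 0.003 0.10 0.0854;0 0 0 0.032 0.003 0.12 0.0854;0 0 0 0.032 0.003 0.13 0.0854;0 0 0 0.032 0.003 0.136 0.0854;0 0 0 0.032 0.003 0.136 0.0854;0 0 0 0.032 0.003 0.136 0.0854;0 0 0 0.032 0.003 0.136 0.0854",
  squeeze=60,
)

```text
clock: 4.8
position: [0.5575, -0.2988, 0.0163]
orientation: [[-0.122, 0.993, 0.003], [0.993, 0.122, -0.002], [-0.002, 0.003, -1.0]]
ft_force: [0.3, 0.1, -0.3]
finger_gap: 1.0
```

```bash
python3 - <<'E'
from h import *
st(); snap('wrist','w3.png')
E
```

```text
t 4.8 p [ 0.5575 -0.2988  0.0163] az 96.99 tilt [ 0.0033 -0.0016] f [ 0.25  0.13 -0.26] gap 1.0 j [  1.  38.  31. 103. -26.  46.  52.]
```

View pics/w3.png

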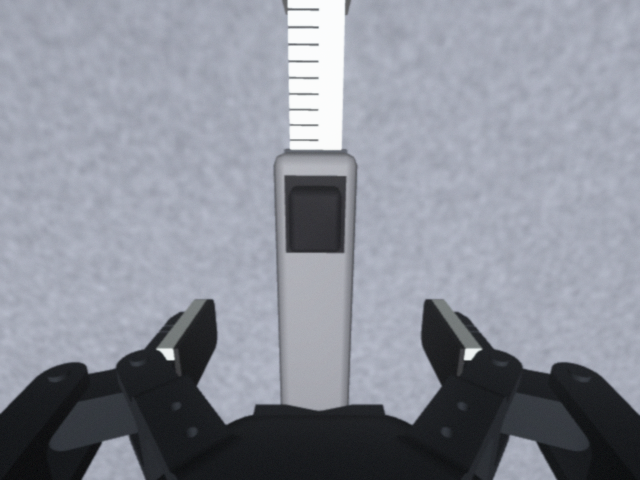

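arm_command(
  moves="0 0 0 0 -0.001 0.001 0.06;0 0 0 0 -0.001 0.001 0.04;0 0 0 0 -0.001 0.001 0.028;0 0 0 0 -0.001 0.001 0.015;0 0 0 0 -0.001 0.001 0.015;0 0 0 0 -0.001 0.001 0.015;0 0 0 0 -0.001 0.001 0.015;0 0 0 0 -0.001 0.001 0.015",
  squeeze=60,
)

```text
clock: 5.52
position: [0.5555, -0.2981, 0.0136]
orientation: [[-0.122, 0.993, 0.001], [0.993, 0.122, -0.0], [-0.0, 0.001, -1.0]]
ft_force: [1.0, 0.4, 2.9]
finger_gap: 0.32
```

```bash
python3 - <<'E'
from h import *
st()
E
```

```text
t 5.52 p [ 0.5555 -0.2981  0.0136] az 97.0 tilt [ 0.0009 -0.0003] f [1.02 0.4  2.88] gap 0.32 j [  1.  39.  30. 103. -26.  46.  52.]
```

```bash
python3 - <<'E'
from h import *
print(rel((.5551,-.298,.013),97,(.5197,.1581,.103),83))
E
```

```text
[ 0.      0.      0.2443  0.457   0.0204 -0.09  ]
```

arm_command(
  moves="0 0 0 0 0 -0.02 0.015;0 0 0 0 0 -0.05 0.015;0 0 0 0.015 0.001 -0.08 0.015;0 0 0 0.04 0.002 -0.09 0.015;0 0 0.03 0.07 0.004 -0.09 0.015;0 0 0.05 0.1 0.005 -0.09 0.015;0 0 0.07 0.13 0.006 -0.09 0.015;0 0 0.09 0.165 0.008 -0.09 0.015;0 0 0.11 0.2 0.009 -0.09 0.015;0 0 0.13 0.235 0.01 -0.09 0.015;0 0 0.15 0.27 0.012 -0.09 0.015;0 0 0.17 0.305 0.013 -0.09 0.015;0 0 0.19 0.34 0.015 -0.09 0.015;0 0 0.21 0.375 0.017 -0.09 0.015;0 0 0.23 0.405 0.018 -0.09 0.015;0 0 0.244 0.43 0.02 -0.09 0.015;0 0 0.244 0.447 0.02 -0.09 0.015;0 0 0.244 0.457 0.02 -0.09 0.015;0 0 0.244 0.457 0.02 -0.09 0.015;0 0 0.244 0.457 0.02 -0.09 0.015",
)

```text
clock: 7.18
position: [0.5183, 0.1571, 0.1024]
orientation: [[0.121, 0.993, -0.002], [0.993, -0.121, -0.002], [-0.002, -0.001, -1.0]]
ft_force: [0.4, 0.3, -4.1]
finger_gap: 0.313
```

```bash
python3 - <<'E'
from h import *
st(); i=vision.camera_info('wrist'); np.save('w4.npy',i,allow_pickle=True);snap('wrist','w4.png'); im=snap('scene','s4.png')
cv2.imwrite('pics/s4c.png',cv2.resize(im[180:300,320:480,::-1],None,fx=5,fy=5,interpolation=cv2.INTER_CUBIC))
E
```

```text
t 7.18 p [0.5183 0.1571 0.1024] az 83.06 tilt [-0.0017 -0.0018] f [ 0.43  0.27 -4.14] gap 0.313 j [-50.  22.  34. 114. -16.  49. -14.]
```

View pics/w4.png

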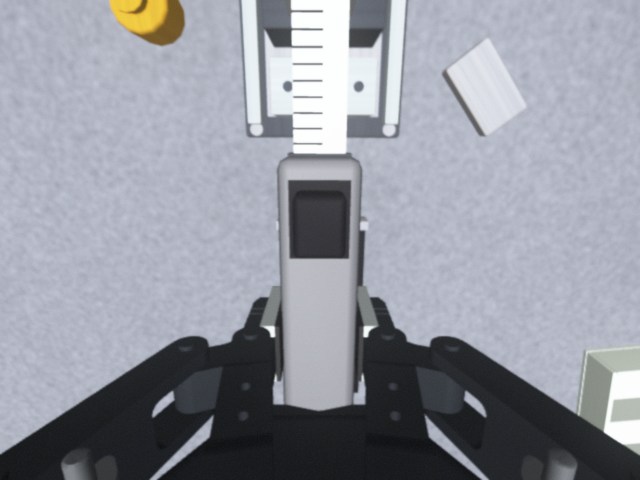

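View pics/s4c.png

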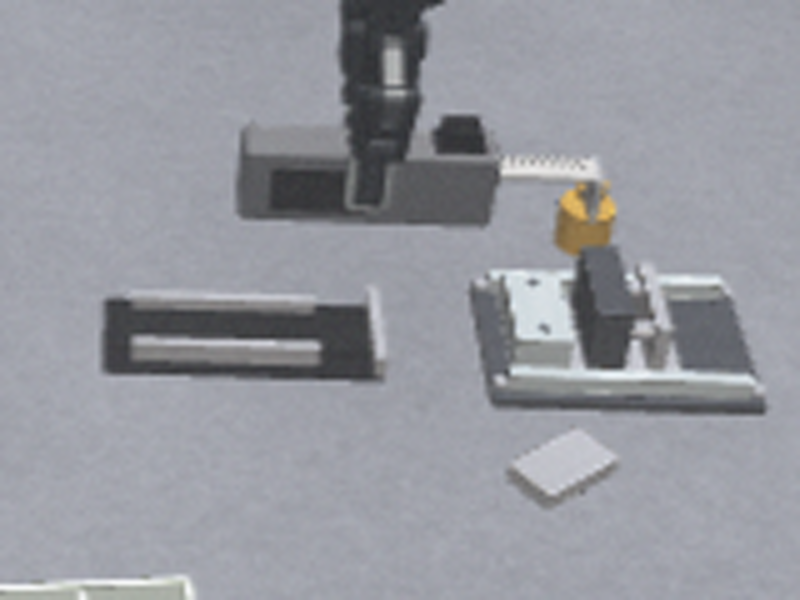

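```bash
python3 - <<'E'
import cv2
im=cv2.imread('pics/w4.png')
cv2.imwrite('pics/w4a.png',cv2.resize(im[0:150,230:420],None,fx=4,fy=4,interpolation=cv2.INTER_CUBIC))
cv2.imwrite('pics/w4b.png',cv2.resize(im[145:270,260:380],None,fx=4,fy=4,interpolation=cv2.INTER_CUBIC))
E
```

```text
(no output)
```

View pics/w4a.png

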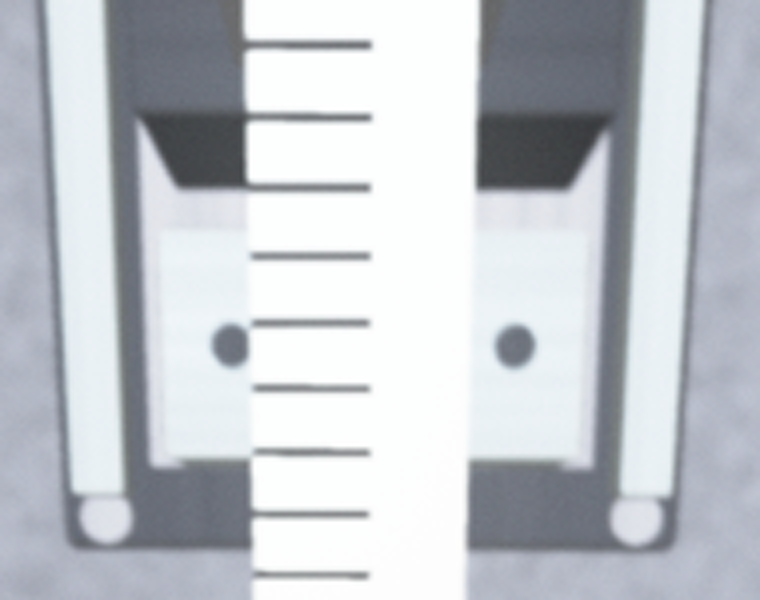

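View pics/w4b.png

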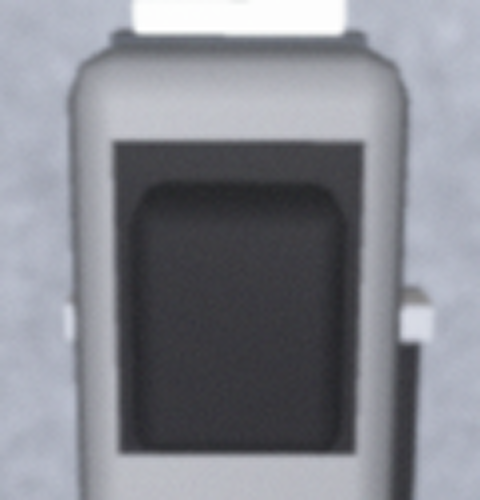

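```bash
python3 - <<'E'
from h import *
i=np.load('w4.npy',allow_pickle=True).item()
A=lambda c,r,z: ray('wrist',(230+c/4,0+r/4),z,i)
B=lambda c,r,z: ray('wrist',(260+c/4,145+r/4),z,i)
u=np.array([np.cos(np.radians(83)),np.sin(np.radians(83))]); n=np.array([-u[1],u[0]])
for nm,p in dict(blkf_l=A(158,229,.031),blkf_r=A(588,232,.031),blkn_l=A(165,460,.031),blkn_r=A(583,460,.031),jawnear_l=A(137,112,.05),jawnear_r=A(618,112,.05),base_n=A(370,548,.008),bnl=A(68,548,.008),bnr=A(676,548,.008)).items(): print(nm,np.round(p,4),'uv',np.round([p[:2]@u,p[:2]@n],4))
zz=.1024-.0136+.044
L=[B(113,142,zz),B(364,142,zz),B(355,453,zz),B(117,453,zz)]
p=np.mean(L,0)[:2]; print('lock',p, 'origin',p-.045*u,'uv',(p@u-.045,p@n)); t=np.array([.5183,.1571]); print('tcp uv',t@u,t@n)
print('tongue axis far/near', [ (A(c,r,zz-.013)[:2]@u,A(c,r,zz-.013)[:2]@n) for c,r in((361,10),(361,590))])
E
```

```text
blkf_l [0.5045 0.2728 0.031 ] uv [ 0.3323 -0.4675]
blkf_r [0.5634 0.2653 0.031 ] uv [ 0.3319 -0.5269]
blkn_l [0.5007 0.243  0.031 ] uv [ 0.3022 -0.4674]
blkn_r [0.5605 0.2357 0.031 ] uv [ 0.3023 -0.5276]
jawnear_l [0.5061 0.282  0.05  ] uv [ 0.3415 -0.4679]
jawnear_r [0.5648 0.2748 0.05  ] uv [ 0.3416 -0.5271]
base_n [0.5288 0.2273 0.008 ] uv [ 0.29   -0.4972]
bnl [0.4801 0.2332 0.008 ] uv [ 0.29   -0.4481]
bnr [0.5782 0.2213 0.008 ] uv [ 0.2901 -0.5469]
lock [0.52370458 0.20149487] origin [0.51822046 0.15683029] uv (np.float64(0.21881649202063141), np.float64(-0.4952449140609896))
tcp uv 0.21909388110973962 -0.4952909965467485
tongue axis far/near [(np.float64(0.33011811596494745), np.float64(-0.49542112420705153)), (np.float64(0.28666709079112074), np.float64(-0.4955257075398519))]
```

arm_command(
  moves="0 0 0 0.001 0.002 0.01 0.015;0 0 0 0.001 0.002 0.02 0.015;0 0 0 0.001 0.002 0.03 0.015;0 0 0 0.001 0.002 0.036 0.015;0 0 0 0.001 0.002 0.036 0.015;0 0 0 0.001 0.002 0.036 0.015;0 0 0 0.001 0.002 0.036 0.015",
)

```text
clock: 7.87
position: [0.5215, 0.1588, 0.0672]
orientation: [[0.122, 0.993, 0.0], [0.993, -0.122, -0.0], [-0.0, 0.0, -1.0]]
ft_force: [-0.1, -0.5, -4.1]
finger_gap: 0.319
```

```bash
python3 - <<'E'
from h import *
s=st(); u=np.array([np.cos(np.radians(83)),np.sin(np.radians(83))]); n=np.array([-u[1],u[0]])
t=np.array(s['position'])[:2]; print('tcp uv',t@u,t@n)
i=vision.camera_info('wrist'); np.save('w5.npy',i,allow_pickle=True);im=snap('wrist','w5.png')
cv2.imwrite('pics/w5a.png',cv2.resize(im[0:150,230:420,::-1],None,fx=4,fy=4,interpolation=cv2.INTER_CUBIC))
im=snap('scene','s5.png')
cv2.imwrite('pics/s5c.png',cv2.resize(im[180:300,320:480,::-1],None,fx=5,fy=5,interpolation=cv2.INTER_CUBIC))
E
```

```text
t 7.87 p [0.5215 0.1588 0.0672] az 83.01 tilt [ 0.0002 -0.0001] f [-0.06 -0.5  -4.09] gap 0.319 j [-49.  26.  33. 114. -19.  45. -12.]
tcp uv 0.22114745200844355 -0.4982651500206783
```

View pics/w5a.png

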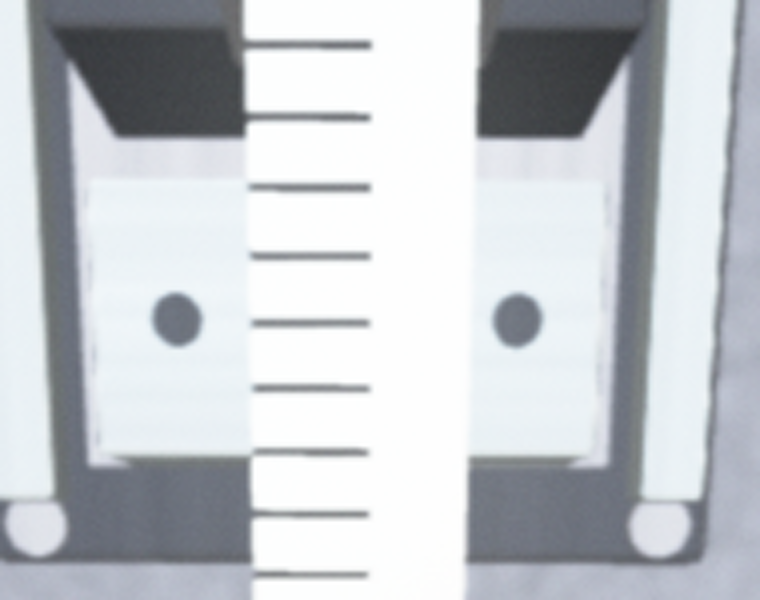

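View pics/s5c.png

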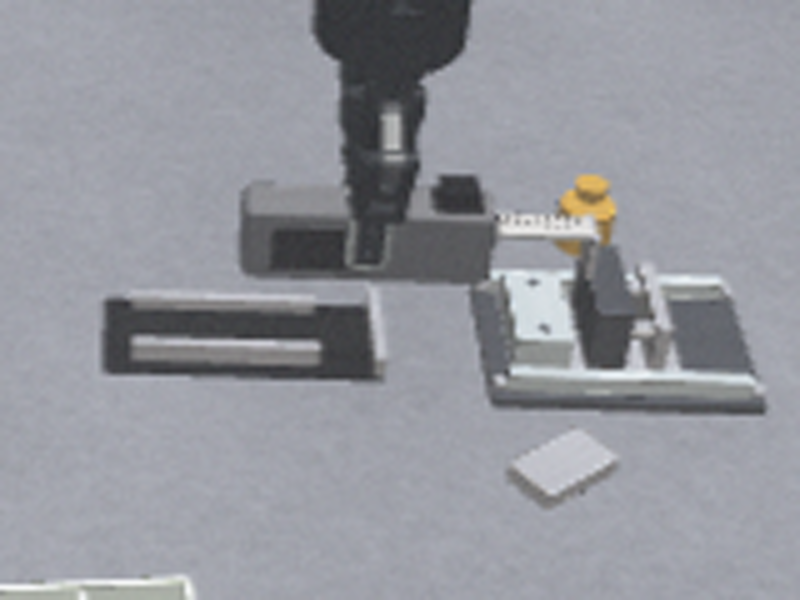

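```bash
python3 - <<'E'
from h import *
i=np.load('w5.npy',allow_pickle=True).item()
A=lambda c,r,z: ray('wrist',(230+c/4,0+r/4),z,i)
u=np.array([np.cos(np.radians(83)),np.sin(np.radians(83))]); n=np.array([-u[1],u[0]])
for nm,p in dict(blkf_l=A(88,180,.031),blkf_r=A(606,181,.031),jl=A(48,28,.05),jr=A(648,28,.05),tong=A(361,10,.0672-.0136+.031)).items(): print(nm,np.round([p[:2]@u,p[:2]@n],4))
im=cv2.imread('pics/w5.png')
cv2.imwrite('pics/w5b.png',cv2.resize(im[145:270,260:380],None,fx=4,fy=4,interpolation=cv2.INTER_CUBIC))
zz=.0672-.0136+.044
B=lambda c,r,z: ray('wrist',(260+c/4,145+r/4),z,i)
L=[B(113,142,zz),B(364,142,zz),B(355,453,zz),B(117,453,zz)]
p=np.mean(L,0)[:2]; print('origin uv',(p@u-.045,p@n))
E
```

```text
blkf_l [ 0.3325 -0.4674]
blkf_r [ 0.3324 -0.5267]
jl [ 0.3417 -0.4675]
jr [ 0.3418 -0.5271]
tong [ 0.3322 -0.4985]
origin uv (np.float64(0.22075768140176083), np.float64(-0.4982510976233317))
```

View pics/w5b.png

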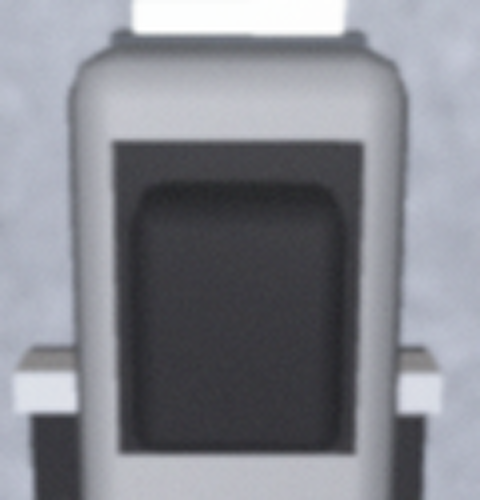

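arm_command(
  moves="0 0 0 -0.001 -0.001 0.002 0.015;0 0 0 -0.001 -0.001 0.004 0.015;0 0 0 -0.001 -0.001 0.008 0.015;0 0 0 -0.001 -0.001 0.012 0.015;0 0 0 -0.001 -0.001 0.016 0.015;0 0 0 -0.001 -0.001 0.02 0.015;0 0 0 -0.001 -0.001 0.023 0.015;0 0 0 -0.001 -0.001 0.026 0.015;0 0 0 -0.001 -0.001 0.029 0.015;0 0 0 -0.001 -0.001 0.032 0.015;0 0 0 -0.001 -0.001 0.034 0.015;0 0 0 -0.001 -0.001 0.034 0.015;0 0 0 -0.001 -0.001 0.034 0.015",
)

```text
clock: 9.05
position: [0.5201, 0.1579, 0.0331]
orientation: [[0.122, 0.993, -0.0], [0.993, -0.122, -0.0], [-0.0, -0.0, -1.0]]
ft_force: [0.5, -0.4, -4.0]
finger_gap: 0.318
```

```bash
cat >> h.py <<'E'
u=np.array([np.cos(np.radians(83)),np.sin(np.radians(83))]); n=np.array([-u[1],u[0]])
def tuv():
    s=st(); t=np.array(s['position'])[:2]; print('tcp u,n',np.round([t@u,t@n],4),'F u,n',np.round([np.array(s['ft_force'])[:2]@u,np.array(s['ft_force'])[:2]@n],2))
E
python3 - <<'E'
from h import *
tuv()
im=snap('scene','s6.png')
cv2.imwrite('pics/s6c.png',cv2.resize(im[180:300,320:480,::-1],None,fx=5,fy=5,interpolation=cv2.INTER_CUBIC))
snap('wrist','w6.png')
E
```

```text
t 9.05 p [0.5201 0.1579 0.0331] az 83.01 tilt [-0.0002 -0.0002] f [ 0.51 -0.41 -3.96] gap 0.318 j [-47.  29.  31. 115. -22.  42. -10.]
tcp u,n [ 0.2201 -0.497 ] F u,n [-0.34 -0.56]
```

View pics/s6c.png

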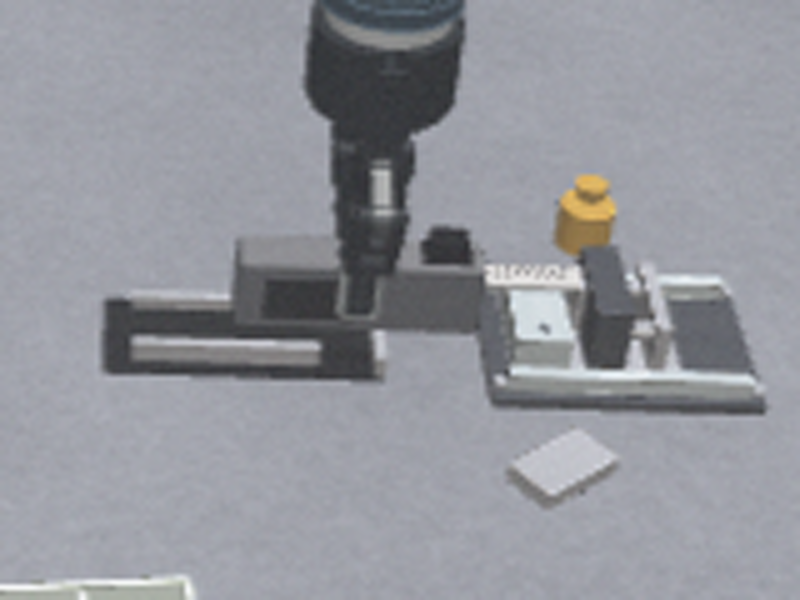

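View pics/w6.png

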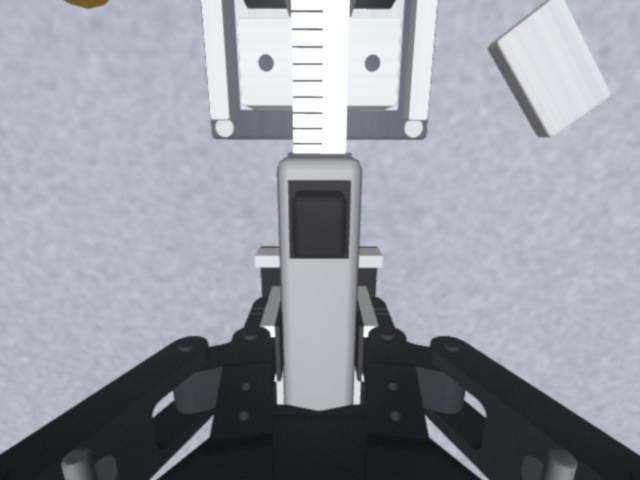

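arm_command(
  moves="0 0 0 -0.002 0 0 0.015;0 0 0 -0.004 0 0 0.015;0 0 0 -0.006 0 0 0.015;0 0 0 -0.009 0 0 0.015;0 0 0 -0.012 0 0 0.015;0 0 0 -0.016 0 0 0.015;0 0 0 -0.02 0 0 0.015;0 0 0 -0.024 0 0 0.015;0 0 0 -0.028 0 0 0.015;0 0 0 -0.03 0 0 0.015;0 0 0 -0.03 0 0 0.015;0 0 0 -0.03 0 0 0.015",
)

```text
clock: 10.15
position: [0.5166, 0.1282, 0.0333]
orientation: [[0.122, 0.993, 0.0], [0.993, -0.122, 0.0], [0.0, -0.0, -1.0]]
ft_force: [0.4, 2.9, -3.1]
finger_gap: 0.318
```

```bash
python3 - <<'E'
from h import *
tuv()
i=vision.camera_info('wrist'); np.save('w7.npy',i,allow_pickle=True)
im=snap('wrist','w7.png')
cv2.imwrite('pics/w7a.png',cv2.resize(im[0:150,230:420,::-1],None,fx=4,fy=4,interpolation=cv2.INTER_CUBIC))
cv2.imwrite('pics/w7b.png',cv2.resize(im[140:300,240:400,::-1],None,fx=3.7,fy=3.7,interpolation=cv2.INTER_CUBIC))
E
```

```text
t 10.15 p [0.5166 0.1282 0.0333] az 83.0 tilt [0.     0.0003] f [ 0.4   2.88 -3.14] gap 0.318 j [-45.  28.  31. 117. -22.  41.  -7.]
tcp u,n [ 0.1902 -0.4971] F u,n [ 2.91 -0.04]
```

View pics/w7a.png

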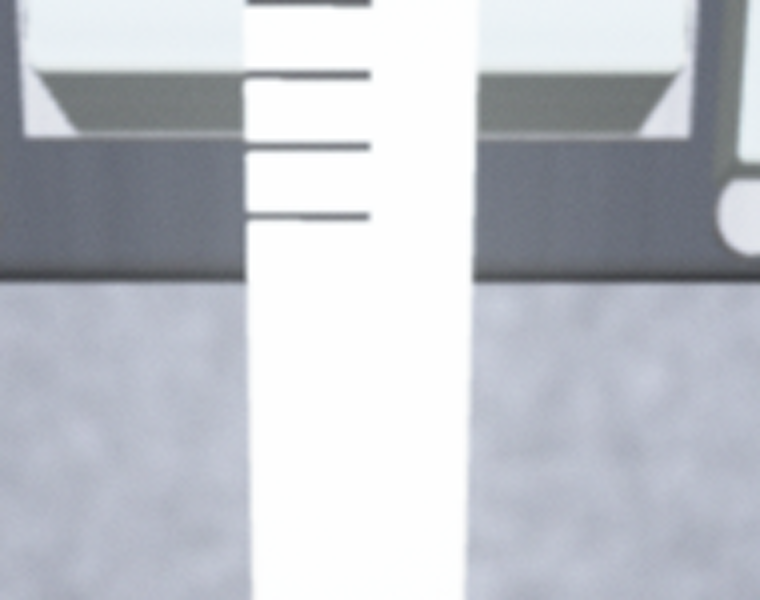

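View pics/w7b.png

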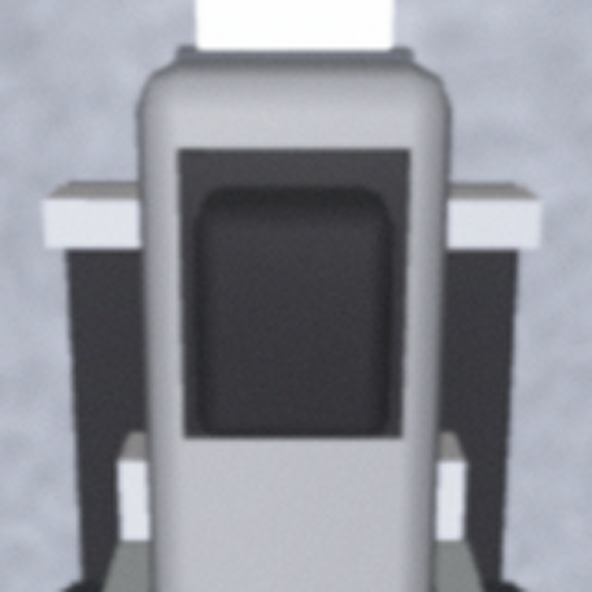

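```bash
python3 - <<'E'
from h import *
i=np.load('w7.npy',allow_pickle=True).item()
B=lambda c,r,z: ray('wrist',(240+c/3.7,140+r/3.7),z,i)
for nm,p in dict(il=B(45,248,.016),ir=B(541,248,.016),ol=B(45,198,.016),or_=B(541,198,.016),gl=B(118,460,.015),gr=B(466,460,.015)).items(): print(nm,np.round([p[:2]@u,p[:2]@n],4))
zz=.0333-.0136+.044
L=[B(178,149,zz),B(411,149,zz),B(403,437,zz),B(185,437,zz)]
p=np.mean(L,0)[:2]; print('origin uv',(p@u-.045,p@n))
E
```

```text
il [ 0.2301 -0.466 ]
ir [ 0.2301 -0.5281]
ol [ 0.2364 -0.4663]
or_ [ 0.2364 -0.5278]
gl [ 0.2014 -0.4739]
gr [ 0.2015 -0.52  ]
origin uv (np.float64(0.1898773753030934), np.float64(-0.4971376760973391))
```

arm_command(
  moves="0 0 0 -0.003 0 0 0.015;0 0 0 -0.007 0 0 0.015;0 0 0 -0.011 0 0 0.015;0 0 0 -0.015 0 0 0.015;0 0 0 -0.019 0 0 0.015;0 0 0 -0.023 0 0 0.015;0 0 0 -0.026 0 0 0.015;0 0 0 -0.0275 0 0 0.015;0 0 0 -0.0275 0 0 0.015;0 0 0 -0.0275 0 0 0.015",
)

```text
clock: 11.03
position: [0.5132, 0.101, 0.0333]
orientation: [[0.122, 0.993, -0.0], [0.993, -0.122, 0.0], [0.0, -0.0, -1.0]]
ft_force: [0.4, 4.6, -3.8]
finger_gap: 0.319
```

```bash
python3 - <<'E'
from h import *
tuv()
E
```

```text
t 11.03 p [0.5132 0.101  0.0333] az 83.02 tilt [-0.0001  0.0002] f [ 0.42  4.6  -3.81] gap 0.319 j [-42.  27.  31. 118. -21.  40.  -4.]
tcp u,n [ 0.1628 -0.497 ] F u,n [4.62 0.15]
```

arm_command(
  moves="0 0 0 0 0 0.002 0.015;0 0 0 0 0 0.004 0.015;0 0 0 0 0 0.006 0.015;0 0 0 0 0 0.008 0.015;0 0 0 0 0 0.009 0.015;0 0 0 0 0 0.01 0.015;0 0 0 0 0 0.011 0.015;0 0 0 0 0 0.012 0.015;0 0 0 0 0 0.0125 0.015;0 0 0 0 0 0.0125 0.015;0 0 0 0 0 0.0125 0.015",
)

```text
clock: 11.95
position: [0.5133, 0.101, 0.0209]
orientation: [[0.121, 0.993, 0.0], [0.993, -0.121, 0.0], [0.0, 0.0, -1.0]]
ft_force: [0.5, 4.3, -0.4]
finger_gap: 0.319
```

```bash
python3 - <<'E'
from h import *
tuv()
im=snap('wrist','w8.png')
cv2.imwrite('pics/w8b.png',cv2.resize(im[140:300,240:400,::-1],None,fx=3.7,fy=3.7,interpolation=cv2.INTER_CUBIC))
im=snap('scene','s8.png')
cv2.imwrite('pics/s8c.png',cv2.resize(im[180:300,320:480,::-1],None,fx=5,fy=5,interpolation=cv2.INTER_CUBIC))
E
```

```text
t 11.95 p [0.5133 0.101  0.0209] az 83.02 tilt [0.0001 0.0001] f [ 0.49  4.28 -0.39] gap 0.319 j [-42.  28.  30. 118. -22.  39.  -3.]
tcp u,n [ 0.1628 -0.4972] F u,n [4.31 0.03]
```

View pics/w8b.png

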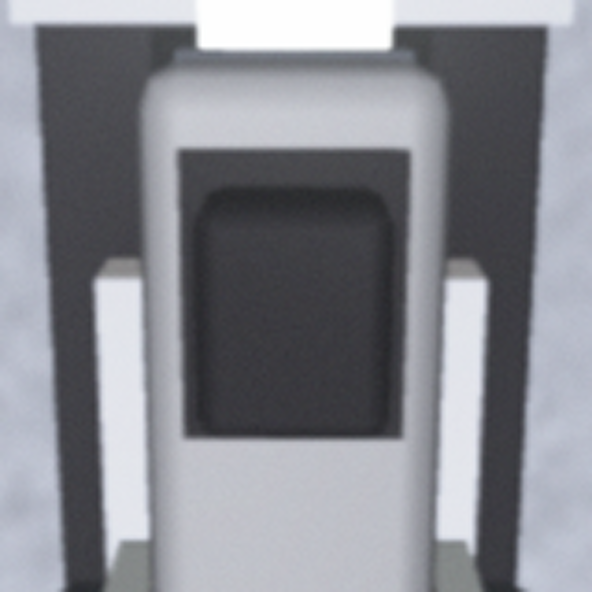

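View pics/s8c.png

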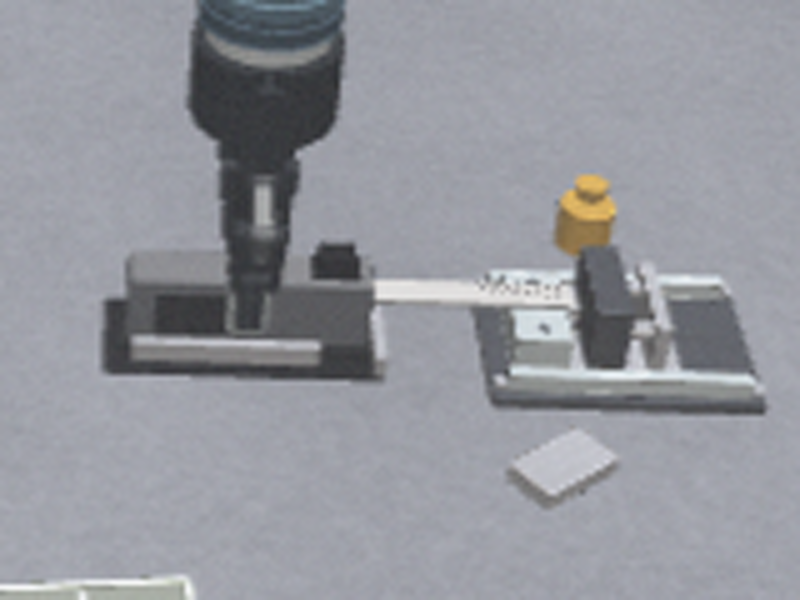

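arm_command(
  moves="0 0 0 0.0005 0 0 0.015;0 0 0 0.001 0 0 0.015;0 0 0 0.0015 0 0 0.015;0 0 0 0.002 0 0 0.015;0 0 0 0.002 0 0 0.015;0 0 0 0.002 0 0 0.015",
)

```text
clock: 12.55
position: [0.5135, 0.1026, 0.0208]
orientation: [[0.122, 0.993, 0.0], [0.993, -0.122, -0.0], [-0.0, 0.0, -1.0]]
ft_force: [0.2, 2.0, 0.3]
finger_gap: 0.314
```

```bash
python3 - <<'E'
from h import *
tuv()
E
```

```text
t 12.55 p [0.5135 0.1026 0.0208] az 83.01 tilt [ 0.0001 -0.0004] f [0.21 2.04 0.27] gap 0.314 j [-42.  29.  30. 118. -22.  39.  -4.]
tcp u,n [ 0.1644 -0.4971] F u,n [2.05 0.04]
```

arm_command(
  moves="0 0 0 0.002 0 0 0.032;0 0 0 0.002 0 0 0.036;0 0 0 0.002 0 0 0.042;0 0 0 0.002 0 0 0.05;0 0 0 0.002 0 0 0.055;0 0 0 0.002 0 0 0.055;0 0 0 0.002 0 0 0.055",
)

```text
clock: 13.13
position: [0.5136, 0.1047, 0.0207]
orientation: [[0.122, 0.993, -0.0], [0.993, -0.122, -0.0], [-0.0, -0.0, -1.0]]
ft_force: [-0.6, -0.1, -0.8]
finger_gap: 0.646
```

```bash
python3 - <<'E'
from h import *
tuv()
i=vision.camera_info('wrist'); np.save('w9.npy',i,allow_pickle=True)
im=snap('wrist','w9.png')
cv2.imwrite('pics/w9b.png',cv2.resize(im[120:300,220:420,::-1],None,fx=3.3,fy=3.3,interpolation=cv2.INTER_CUBIC))
E
```

```text
t 13.13 p [0.5136 0.1047 0.0207] az 83.01 tilt [-0.0001 -0.0002] f [-0.6  -0.12 -0.85] gap 0.646 j [-42.  29.  30. 118. -22.  39.  -4.]
tcp u,n [ 0.1665 -0.497 ] F u,n [-0.19  0.58]
```

View pics/w9b.png

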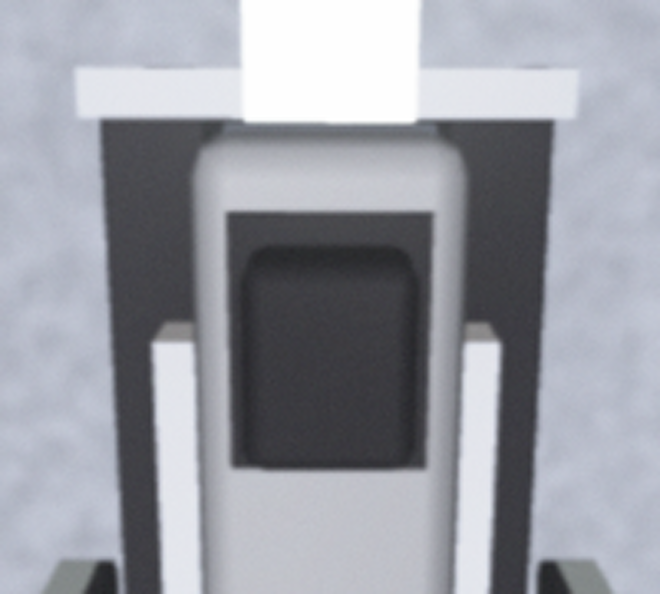

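arm_command(
  moves="0 0 0 0 0 -0.005 0.06;0 0 0 0 0 -0.02 0.06;0 0 0 0 0 -0.045 0.06;0 0 0 0 0 -0.07 0.06;0 0 0 0 0 -0.09 0.04;0 0 0 0 0 -0.1 0;0 0 0 0 0 -0.1 0;0 0 0 0 0 -0.1 0;0 0 0 0 0 -0.1 0;0 0 0 0 0 -0.1 0;0 0 0 0 0 -0.1 0",
)

```text
clock: 14.1
position: [0.5126, 0.1046, 0.1194]
orientation: [[0.121, 0.993, -0.003], [0.993, -0.121, -0.001], [-0.002, -0.002, -1.0]]
ft_force: [-0.3, 0.3, -0.6]
finger_gap: 0.001
```

```bash
python3 - <<'E'
from h import *
tuv()
i=vision.camera_info('wrist'); np.save('w10.npy',i,allow_pickle=True)
im=snap('wrist','w10.png')
cv2.imwrite('pics/w10b.png',cv2.resize(im[60:340,220:420,::-1],None,fx=2.1,fy=2.1,interpolation=cv2.INTER_CUBIC))
im=snap('scene','s10.png')
cv2.imwrite('pics/s10c.png',cv2.resize(im[180:300,320:480,::-1],None,fx=5,fy=5,interpolation=cv2.INTER_CUBIC))
E
```

```text
t 14.1 p [0.5126 0.1046 0.1194] az 83.02 tilt [-0.0026 -0.0013] f [-0.27  0.32 -0.59] gap 0.001 j [-47.  19.  36. 116. -14.  50. -10.]
tcp u,n [ 0.1663 -0.496 ] F u,n [0.29 0.31]
```

View pics/w10.png

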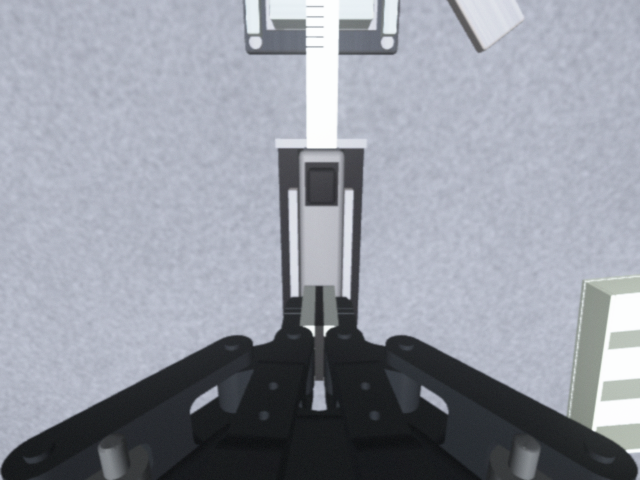

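View pics/s10c.png

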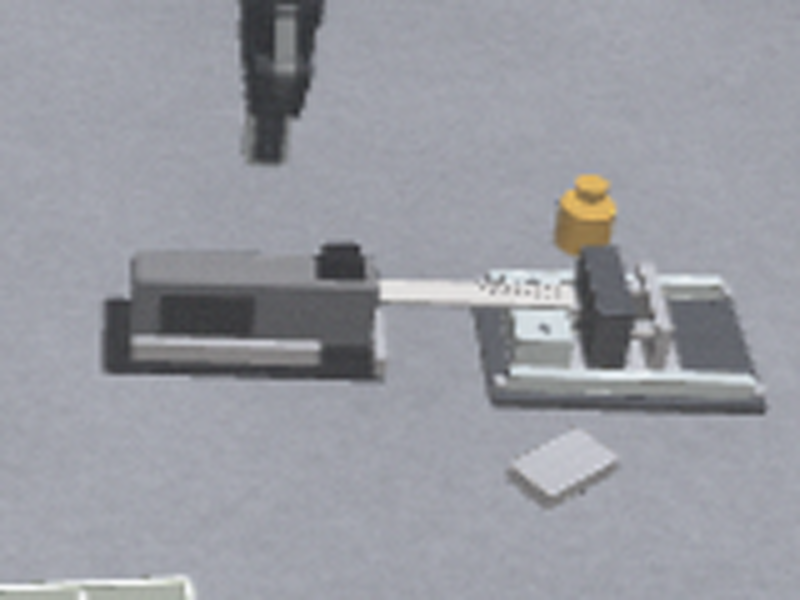

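```bash
python3 - <<'E'
from h import *
i=np.load('w10.npy',allow_pickle=True).item()
W=lambda c,r,z: ray('wrist',(c,r),z,i)
P=[W(305,163,.051),W(338.5,163,.051),W(338,206,.051),W(305.5,206,.051)]
p=np.mean(P,0)[:2]; print('lock',p@u,p@n,'origin u',p@u-.045)
print('lip inner',W(276,148.5,.016)[:2]@u,W(366,148.5,.016)[:2]@u)
for c in((304,149),(340,149)): print(W(*c,.045)[:2]@u,W(*c,.045)[:2]@n)
E
```

```text
lock 0.2096409662361184 -0.4973158763422479 origin u 0.1646409662361184
lip inner 0.22968005369021047 0.22972386848401632
0.2303055146037573 -0.48662197392046724
0.23032107094104395 -0.5082424482624588
```

arm_command(
  moves="0 0 0 0.02 0.001 0 0;0 0 0 0.035 0.001 0.01 0;0 0 0 0.0435 0.001 0.025 0;0 0 0 0.0435 0.001 0.04 0;0 0 0 0.0435 0.001 0.048 0;0 0 0 0.0435 0.001 0.051 0;0 0 0 0.0435 0.001 0.051 0;0 0 0 0.0435 0.001 0.051 0",
)

```text
clock: 14.87
position: [0.5202, 0.1472, 0.07]
orientation: [[0.123, 0.992, 0.0], [0.992, -0.123, -0.0], [-0.0, 0.0, -1.0]]
ft_force: [-0.2, -0.2, -0.3]
finger_gap: 0.001
```

```bash
python3 - <<'E'
from h import *
tuv()
im=snap('scene','s11.png')
cv2.imwrite('pics/s11c.png',cv2.resize(im[180:300,320:480,::-1],None,fx=5,fy=5,interpolation=cv2.INTER_CUBIC))
E
```

```text
t 14.87 p [0.5202 0.1472 0.07  ] az 82.95 tilt [ 0.0002 -0.0004] f [-0.18 -0.17 -0.35] gap 0.001 j [-48.  25.  33. 115. -19.  45. -11.]
tcp u,n [ 0.2095 -0.4984] F u,n [-0.19  0.16]
```

View pics/s11c.png

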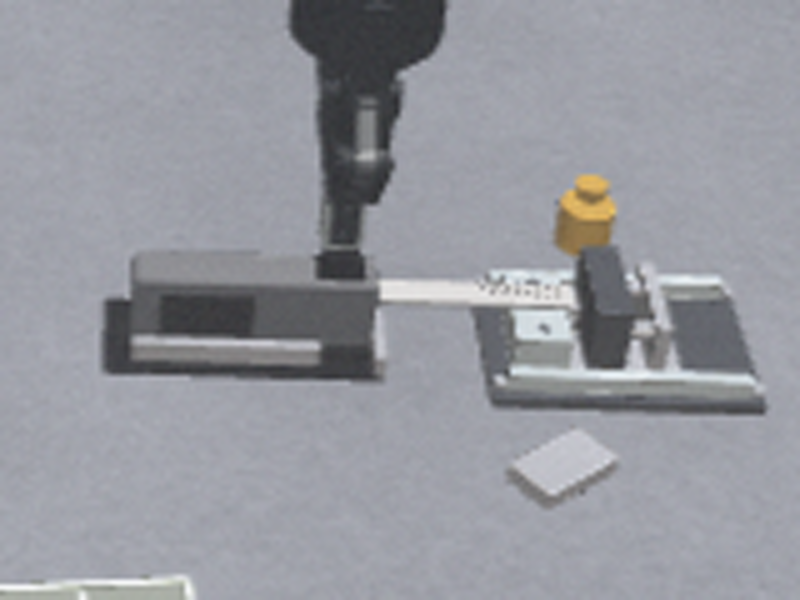

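Fingers are directly above the button (340,250). Lowering in small steps, with tool y corrected by −1 mm.

arm_command(
  moves="0 0 0 0 -0.001 0.002 0;0 0 0 0 -0.001 0.004 0;0 0 0 0 -0.001 0.006 0;0 0 0 0 -0.001 0.008 0;0 0 0 0 -0.001 0.009 0;0 0 0 0 -0.001 0.01 0;0 0 0 0 -0.001 0.01 0",
)

```text
clock: 15.5
position: [0.5192, 0.1482, 0.0599]
orientation: [[0.122, 0.993, 0.0], [0.993, -0.122, 0.0], [0.0, 0.0, -1.0]]
ft_force: [-0.7, -0.3, 1.8]
finger_gap: 0.001
```

```bash
python3 - <<'E'
from h import *
tuv()
E
```

```text
t 15.5 p [0.5192 0.1482 0.0599] az 83.02 tilt [0.0005 0.0002] f [-0.71 -0.27  1.78] gap 0.001 j [-47.  26.  32. 115. -20.  44. -11.]
tcp u,n [ 0.2104 -0.4973] F u,n [-0.36  0.67]
```

arm_command(
  moves="0 0 0 0 0 0.001 0;0 0 0 0 0 0.002 0;0 0 0 0 0 0.003 0;0 0 0 0 0 0.003 0;0 0 0 0 0 0.003 0",
)

```text
clock: 15.92
position: [0.5193, 0.1483, 0.0571]
orientation: [[0.121, 0.993, 0.0], [0.993, -0.121, 0.0], [0.001, 0.0, -1.0]]
ft_force: [-1.3, 0.5, 4.7]
finger_gap: -0.001
```

```bash
python3 - <<'E'
from h import *
tuv()
E
```

```text
t 15.92 p [0.5193 0.1483 0.0571] az 83.02 tilt [0.0004 0.0005] f [-1.3   0.54  4.66] gap -0.001 j [-47.  26.  32. 115. -20.  44. -10.]
tcp u,n [ 0.2105 -0.4973] F u,n [0.38 1.35]
```

arm_command(
  moves="0 0 0 0 0 0.0005 0;0 0 0 0 0 0.001 0;0 0 0 0 0 0.001 0;0 0 0 0 0 0.001 0",
)

```text
clock: 16.25
position: [0.5194, 0.1483, 0.0565]
orientation: [[0.122, 0.993, 0.0], [0.993, -0.122, 0.001], [0.001, 0.0, -1.0]]
ft_force: [-0.7, 0.5, 8.6]
finger_gap: 0.001
```

```bash
python3 - <<'E'
from h import *
tuv()
E
```

```text
t 16.25 p [0.5194 0.1483 0.0565] az 83.02 tilt [0.0003 0.0008] f [-0.67  0.53  8.62] gap 0.001 j [-47.  26.  32. 115. -20.  44. -10.]
tcp u,n [ 0.2105 -0.4974] F u,n [0.44 0.73]
```

arm_command(
  moves="0 0 0 0 0 -0.001 0;0 0 0 0 0 -0.004 0;0 0 0 0 0 -0.02 0;0 0 0 -0.01 0 -0.05 0;0 0 0 -0.03 0 -0.07 0;0 0 0 -0.05 0 -0.08 0;0 0 0 -0.05 0 -0.08 0;0 0 0 -0.05 0 -0.08 0;0 0 0 -0.05 0 -0.08 0;0 0 0 -0.05 0 -0.08 0",
)

```text
clock: 17.08
position: [0.5119, 0.0997, 0.1346]
orientation: [[0.12, 0.993, -0.002], [0.993, -0.12, -0.0], [-0.001, -0.002, -1.0]]
ft_force: [0.3, -0.8, 0.6]
finger_gap: 0.001
```

```bash
python3 - <<'E'
from h import *
tuv()
i=vision.camera_info('wrist'); np.save('w12.npy',i,allow_pickle=True)
im=snap('wrist','w12.png')
cv2.imwrite('pics/w12b.png',cv2.resize(im[60:300,230:410,::-1],None,fx=2.5,fy=2.5,interpolation=cv2.INTER_CUBIC))
im=snap('scene','s12.png')
a=cv2.imread('pics/s10.png')[215:275,335:450]; b=im[215:275,335:450,::-1]
cv2.imwrite('pics/cmp.png',cv2.resize(np.vstack([a,b]),None,fx=5,fy=5,interpolation=cv2.INTER_CUBIC))
E
```

```text
t 17.08 p [0.5119 0.0997 0.1346] az 83.13 tilt [-0.0021 -0.0004] f [ 0.29 -0.81  0.62] gap 0.001 j [-48.  17.  37. 115. -13.  52. -11.]
tcp u,n [ 0.1613 -0.496 ] F u,n [-0.77 -0.39]
```

View pics/w12b.png

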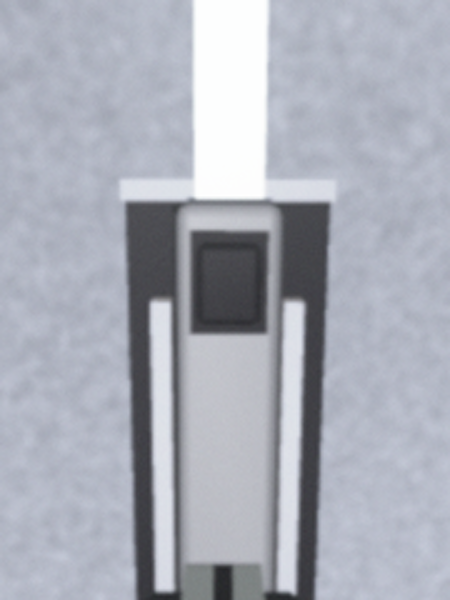

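View pics/cmp.png

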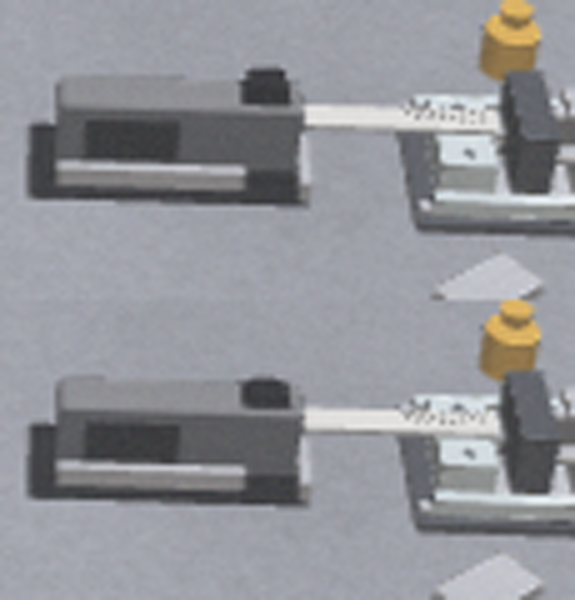

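```bash
python3 - <<'E'
from h import *
a=cv2.imread('pics/s10.png',0).astype(float); b=cv2.imread('pics/s12.png',0).astype(float)
c=(u*0.2097)+0; p=u*0.2097+n*(-.4972)
for z in(.063,.058): print(proj('scene',np.r_[p-n*-.0+0*n,z]), proj('scene',np.r_[p+n*.008,z]))
for im in (a,b):
    print(np.round(im[226:242,384:393].mean(1),0).tolist())
T=lambda r:r
E
```

```text
[387.66306945 229.8359944 ] [387.4426894  228.02642706]
[387.48564201 231.3519345 ] [387.26672632 229.53909677]
[158.0, 160.0, 138.0, 76.0, 76.0, 65.0, 61.0, 57.0, 58.0, 62.0, 126.0, 124.0, 90.0, 91.0, 91.0, 91.0]
[159.0, 160.0, 160.0, 157.0, 140.0, 76.0, 64.0, 66.0, 61.0, 61.0, 80.0, 140.0, 104.0, 91.0, 90.0, 92.0]
```

```bash
python3 - <<'E'
from h import *
a=cv2.imread('pics/s10.png',0).astype(np.float32); b=cv2.imread('pics/s12.png',0).astype(np.float32)
for nm,(r0,r1,c0,c1) in dict(btn=(224,234,384,393),rear=(228,246,349,358),mid=(228,246,362,372),f=(233,246,380,394),tongue=(232,244,398,412),cradle=(245,258,350,385),carr=(250,268,420,460)).items():
    s,_=cv2.phaseCorrelate(cv2.resize(a[r0:r1,c0:c1],None,fx=4,fy=4,interpolation=cv2.INTER_CUBIC),cv2.resize(b[r0:r1,c0:c1],None,fx=4,fy=4,interpolation=cv2.INTER_CUBIC)); 
    pa=a[r0:r1,c0:c1].mean(1); pb=b[r0:r1,c0:c1].mean(1)
    print(nm,np.round(np.array(s)/4,2)); 
    if nm in('rear','mid','tongue'): print(pa.round().tolist(),pb.round().tolist())
for z in (.051,): 
  for x in(-.06,-.02,.06): print(x,proj('scene',np.r_[u*(.1648+x)+n*(-.497-.014),z]),proj('scene',np.r_[u*(.1648+x)+n*(-.497-.014),z-.001]))
E
```

```text
btn [-0.03  2.44]
rear [-0.04  0.06]
[161.0, 161.0, 144.0, 144.0, 143.0, 144.0, 145.0, 142.0, 122.0, 91.0, 91.0, 73.0, 72.0, 71.0, 71.0, 71.0, 71.0, 71.0] [161.0, 161.0, 145.0, 145.0, 143.0, 144.0, 144.0, 146.0, 139.0, 98.0, 92.0, 83.0, 72.0, 71.0, 70.0, 72.0, 70.0, 70.0]
mid [-0.    0.03]
[158.0, 159.0, 141.0, 144.0, 142.0, 143.0, 145.0, 145.0, 137.0, 96.0, 91.0, 74.0, 64.0, 64.0, 64.0, 65.0, 64.0, 65.0] [158.0, 159.0, 158.0, 147.0, 142.0, 143.0, 145.0, 144.0, 141.0, 118.0, 91.0, 89.0, 64.0, 64.0, 63.0, 64.0, 64.0, 65.0]
f [-0.  0.]
tongue [-0.01  0.01]
[157.0, 157.0, 158.0, 158.0, 209.0, 223.0, 222.0, 222.0, 162.0, 150.0, 158.0, 158.0] [157.0, 158.0, 157.0, 159.0, 170.0, 222.0, 222.0, 222.0, 213.0, 137.0, 158.0, 159.0]
cradle [ 0. -0.]
carr [ 0.   -0.01]
-0.06 [347.67077729 235.48048437] [347.65535658 235.78192979]
-0.02 [362.89144927 235.92257837] [362.86833166 236.22394537]
0.06 [393.37676373 236.80804352] [393.33820785 237.10925281]
```

arm_command(
  moves="0 0 0 0.02 0 -0.005 0;0 0 0 0.04 0 -0.01 0;0 0 0 0.07 0 -0.01 0;0 0 0 0.09 0 -0.01 0;0 0 0 0.09 0 -0.01 0;0 0 0 0.09 0 -0.01 0",
)

```text
clock: 17.68
position: [0.5232, 0.1903, 0.1449]
orientation: [[0.117, 0.993, -0.001], [0.993, -0.117, -0.001], [-0.001, -0.001, -1.0]]
ft_force: [0.1, 0.2, -0.5]
finger_gap: -0.0
```

```bash
python3 - <<'E'
from h import *
tuv()
i=vision.camera_info('wrist'); np.save('w13.npy',i,allow_pickle=True)
im=snap('wrist','w13.png')
cv2.imwrite('pics/w13b.png',cv2.resize(im[40:200,240:400,::-1],None,fx=3.7,fy=3.7,interpolation=cv2.INTER_CUBIC))
E
```

```text
t 17.68 p [0.5232 0.1903 0.1449] az 83.31 tilt [-0.001  -0.0008] f [ 0.14  0.19 -0.54] gap -0.0 j [-54.  20.  35. 110. -14.  54. -19.]
tcp u,n [ 0.2526 -0.4961] F u,n [ 0.2  -0.11]
```

View pics/w13.png

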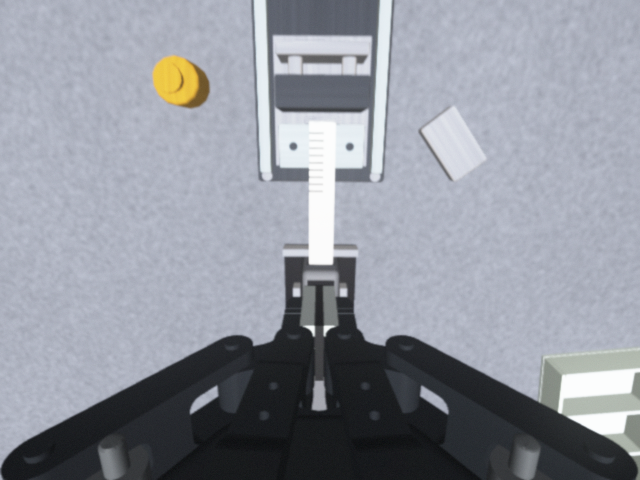

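View pics/w13b.png

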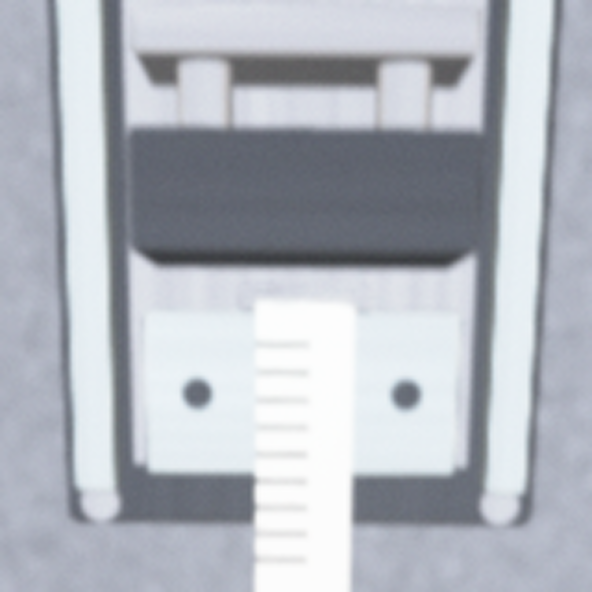

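The tongue ends about 4 mm (the hook's thickness) past the block's far edge, at (322,121), so the hook is against the edge. The sleeve is behind the lip and the bystanders look undisturbed, so I'm handing in.

```bash
python3 - <<'E'
from h import *
print(workorder.job_done()); print(sense()['clock'])
E
```

```text
the job is handed in; nothing more can be done
None
the job is handed in; nothing more can be done
```

I carried out the whole sequence and handed the job in at about 17.7 s of the 50 s; no verdict was reported. I gripped the rule and lowered its hook into the gap, with the block found about 16 mm short of nominal. I then drew the body back about 57 mm, set it down behind the cradle lip, released it, and pressed the lock button with shut fingers to about 8.6 N.

**What the last checks showed:**
- **Rule in the cradle:** after release its origin was within about 1 mm of the seat along the line and across it. In the last pictures it was still at the lip.
- **Tongue:** it is about 52 mm out, worked out from the measured positions.
- **Hook:** the end of the tongue overhangs the block's far edge by about the hook's 4 mm thickness, so the hook is against the edge.
- **Lock button:** it looks about 5 mm lower than before the press, relative to the sleeve.
- **Surroundings:** the arm is clear of everything, and the bystanders I could see looked undisturbed.

**Not confirmed:**
- **Hook force after locking:** I couldn't measure it. The last reading was about 4.3 N, which included the spring pull, taken before I let go.
- **Height after the press:** the rule settled roughly 1–2 mm lower, with a slight tilt of about 0.01 rad. Both are within the limits.
- **Press stiffness:** the force rose faster near the end of the press than the sprung floor alone explains. The hook may have touched the bottom of the gap.

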